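# Snap up the prop leg and lay the long tube across the stand

### The arm

A 6-joint arm with a two-finger parallel gripper is mounted at the origin on a cart in front of the work surface, level with it; the furniture and walls round the work are solid. World frame = base frame: x ahead of the robot, y to its left, z up, the work surface at z = 0. Lengths are in m, angles in degrees, forces in N, time in s.
With the tool pointing down it reaches from about 0.4 to 0.825 m from the base axis. Payload 7 kg.
Tool frame: the origin (TCP) lies midway between the tips of the shut fingers; the grasp point (between the pads) lies 19 mm behind it; z points along the fingers, y is the line along which they close (so a half turn about z gives the same grasp; the last joint's range is limited). The gripper opens to 88 mm and grips with 3 to 60 N. Pads are 19 mm wide; open, the fingers measure 130 mm over their backs; the gripper's body (78 mm by 193 mm) begins 47 mm behind the grasp point.
Start: joints at [85.147, 20.546, 0.682, 0, -70.136, -16.507], TCP at [0.246, 0.629, 0.188] pointing down, gripper open.
Joint ranges: [-176.03, 176.03], [-82.01, 121.73], [-58.28, 71.71], [-173.87, 95.51], [-174.79, -0.11], [-173.66, 173.66]. Speed limits (degrees/s): [136.94, 136.94, 172.46, 180, 180, 180].

### API

Orientations are given as [roll, pitch, yaw] about the fixed x, y, z axes, in that order (R = Rz(yaw) Ry(pitch) Rx(roll)).
In Python, from plant import ctrl, viewer, close_job gives the robot as it stands. The module is installed in compiled form; this text tells all that it offers.
- The arm moves only by the tool step_arm, never from a script. Its argument "moves" is a list that holds one entry, the list of rows, each a list of 5 numbers: the shift along the world's x, y, z in cm, then the turn about the world's z in rad, then the finger opening in cm, from 0 to 8.76. In form: [[[tx, ty, tz, twist, grip], ...]]. A call has 1 to 10 rows; each row shifts and turns the commanded pose from where the row before left it; what a row does not reach is not made up. A row lasts 1/10 s, in which the tool goes at most 50 mm and 8.59 degrees, less where a joint would pass 70% of its speed; a pose out of reach is approached as far as the arm can. A call with a gripper value outside its range is refused whole. The fingers move at their own pace and stop on an object; the grip force is fixed at half the most. Time passes only in rows, so rows that do not move let the fingers close. It gives the time, the measured TCP pose, the force, the opening and the grip force at its end, in the units of the state.
- ctrl.get_obs(): the state, without advancing time (a new reading comes with each control period).
- viewer.snapshot(name): name is "scene" or "side" or "wrist"; returns (picture, depth): 480x640x3 uint8, blue, green, red; 480x640 float32, m along the optical axis (not along the pixel's ray), 0 where there is no reading.
- viewer.camera_info(name): a dict with "camera_matrix" (3x3 intrinsics, pixels), "eye" and "orientation" of the camera in the world. Camera axes: x right, y down, z forward; pixel columns grow to the right and rows downward; lengths in m; the calibration is good to about 2 mm. A picture is of the moment at which its call begins: read the wrist's pose just before it. camera_info takes no time and is no camera call; for the wrist camera it gives the pose at the moment of the call.
- close_job(): hands the job in; it is judged then, once.
The state is a dict: "clock": time; "joint_pos": joint angles; "qvel": joint speeds; "tau": joint torques, N m; "tool_pos": TCP position; "orientation": TCP orientation; "force": force on the tool from outside, world axes, zero at the start; "moment": the same for the moment, N m; "opening": finger opening in m; "gripper_force": force on a finger pad.
Only numpy, scipy, OpenCV 4.12 (cv2) and the standard library are available. Lean on these libraries where they do the work, as an engineer would, in place of code of your own. Each camera call takes 0.05 s, during which the arm holds its last target. There are 200 camera calls.

### The job

Get the work stand ready for tacking: swing its folded prop leg up past the over-centre point until its spring snaps it over and holds it against its stop. Then take the longer of the two square steel tubes and lay it across the stand, level and between the lips of both heads, one end over the fixed rest and the other over the prop leg, about centred, and let go.

Things in the scene. Friction and masses are not known exactly. Their poses are not given: they have to be found in the camera images.
- prop_stand: Dark steel stand fixed to the table; base bar 60 x 206 x 10 mm along its own y. Origin: centre of the underside, z up. At y = -58 mm a fixed post with a T-head: level bearing face 140 mm up, 18 mm deep (y), 64 mm clear (x) between two lips that rise 14 mm above it; 76 mm wide overall. At y = +75 mm, 45 mm up, the hinge of the prop leg (axis along x).
- prop_leg (a joint): Prop leg angle, rad. 0 = folded, leaning 30 degrees outward (to the stand's +y). Grows as the leg swings up and inward (to -y, the fixed post); 0.52 = vertical, 0.70 = its stop, 10 degrees past vertical. Over-centre spring: below 0.35 it pulls the leg back to folded (pushing the head takes about 5 N), above 0.35 it throws it onto the stop and holds it.
- leg_head (a point): Middle of the bearing face at the prop leg's free end, 97 mm from the hinge. The leg: a 16 x 10 mm bar, T-head as on the post. In the stand's frame, folded: y = +123, z = 129 mm, the head tilted 40 degrees outward, its lower outer edge at y = +126, z = 118, no part beyond y = +140; locked: y = +58, z = 140 mm, face level. It never rises above 160 mm. Its z axis points outward along the leg.
- long_tube_mid (a point): Centre of the longer bright steel square tube, 30 x 30 x 190 mm, about 0.4 kg, open ended, lying flat on the table (centre 15 mm up); its own y runs along its length. A shorter tube (95 mm) lies nearby and is not wanted. Beside it the tray's wall is 140 mm high and the locking clamp on it, between tube and stand, stands up to 290 mm: carry things past on the robot's side of it or above.

How it is judged:
By the outcome, as a careful person would: the job done as asked, in the order asked, and still so for the second after the job is handed in, with the robot touching nothing.
It also fails if it takes over 58 s, if anything falls off the work surface, if the arm or the gripper's body presses on something with over 40 N, if the wrist force passes 120 N, or if a joint passes its speed limit or range.

## Working session

There is one attempt and no reset: what is moved stays moved. The work goes in short steps, Python scripts to look and compute and a tool call to move; the robot and the scene stay as the last step left them, time stands still between calls to the robot, and variables do not carry over. Pictures are saved under pics/ and viewed, at most 10 in all, crops included, and the job is handed in when it is done.

Besides the shell and the picture viewer there is one more tool, called in YAML: its name, and indented under it one key for each argument. step_arm: Moves the arm, as the interface text tells. Its arguments: {"type":"object","properties":{"moves":{"type":"array","items":{"type":"array","items":{"type":"array","items":{"type":"number"}}}}},"required":["moves"]}

```bash
mkdir -p pics; cat > h.py <<'E'
import numpy as np, cv2
from scipy.spatial.transform import Rotation as Rn
from plant import ctrl, viewer, close_job
def cam(n):
    i=viewer.camera_info(n); return i
def Rot(o):
    o=np.array(o,float)
    return o if o.shape==(3,3) else Rn.from_euler('xyz',o,degrees=True).as_matrix()
def cloud(n):
    i=cam(n); p,d=viewer.snapshot(n); K=np.array(i['camera_matrix'])
    v,u=np.mgrid[0:480,0:640]
    P=np.stack([(u-K[0,2])/K[0,0]*d,(v-K[1,2])/K[1,1]*d,d],-1)
    return p,d,P@Rot(i['orientation']).T+np.array(i['eye'])
E
python3 - <<'E'
from h import *
for n in ('scene','side'):
    p,d,W=cloud(n); print(cam(n)); np.savez(n,p=p,d=d,W=W); cv2.imwrite(f'pics/{n}0.png',p)
print(ctrl.get_obs())
E
```

```text
{'camera_matrix': array([[451.95970395,   0.        , 326.3016628 ],
       [  0.        , 451.95970395, 240.91388027],
       [  0.        ,   0.        ,   1.        ]]), 'eye': array([-0.01213095,  0.60144873,  0.43987123]), 'orientation': array([-114.26031678,    0.48199092, -134.78387481])}
{'camera_matrix': array([[578.48666525,   0.        , 318.96493035],
       [  0.        , 578.48666525, 238.63494808],
       [  0.        ,   0.        ,   1.        ]]), 'eye': array([0.68504099, 0.82474168, 0.7327707 ]), 'orientation': array([-129.27355561,    0.86799351,  169.78936208])}
{'clock': 0.1, 'joint_pos': array([ 8.51457057e+01,  2.05875689e+01,  6.40914359e-01, -1.59064675e-02,
       -7.01357976e+01, -1.65066226e+01]), 'qvel': array([-0.07251018, -0.10447394,  0.10847047, -0.00393313,  0.0480525 ,
        0.06798704]), 'tau': array([-1.03236660e-03, -5.84159803e+01,  2.93754083e+01,  7.01537222e+00,
        1.01853185e-02, -4.42536964e-05]), 'tool_pos': array([0.24573037, 0.62817665, 0.18763386]), 'orientation': array([ 1.79916697e+02, -9.09098865e-03, -2.13663259e+01]), 'force': array([0.22309273, 0.08023509, 0.397006  ]), 'moment': array([-0.01102057, -0.02835843, -0.05563005]), 'gripper_force': 0.0, 'opening': 0.08772686107093142}
```

View pics/scene0.png

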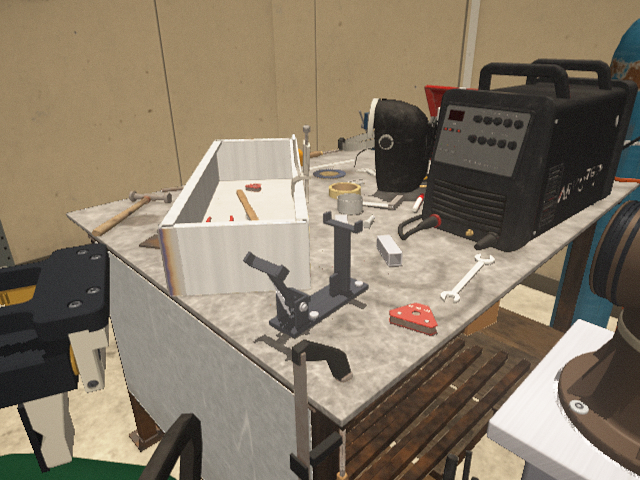

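View pics/side0.png

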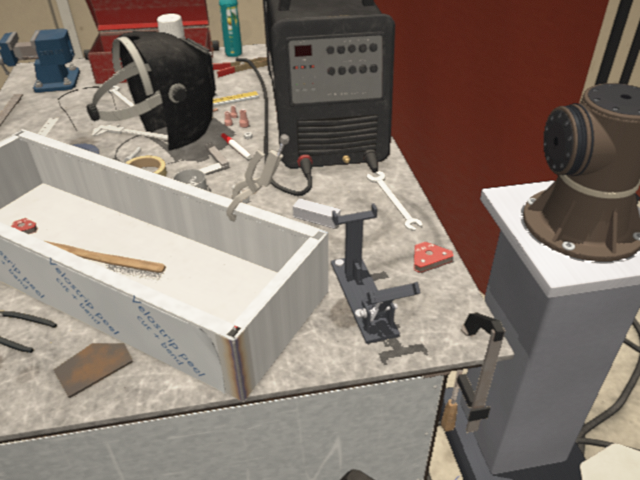

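Scene: the stand with its folded leg is at about (320,290), and one bright tube is at (389,250). Side: the stand is at (365,270), a tube at (318,212), and the clamp on the tray wall at (260,180). Next I'll measure these.

```bash
python3 - <<'E'
from h import *
D={n:np.load(n+'.npz') for n in ('scene','side')}
for n,pts in (('scene',[(389,250),(350,203),(367,220),(330,325),(300,333),(357,290),(342,222),(265,265),(306,130)]),('side',[(318,212),(190,180),(337,165),(355,217),(358,265),(403,293),(285,140),(235,215),(325,255),(360,340)])):
    for u,v in pts: print(n,u,v,D[n]['W'][v,u].round(3))
s=cv2.resize(D['side']['p'][90:350,120:460],None,fx=2.2,fy=2.2,interpolation=cv2.INTER_CUBIC)
cv2.imwrite('pics/side_crop.png',s)
# orthographic map 0.2..1 x, -0.3..0.7 y
im=np.zeros((600,800,3),np.uint8)
for n in D:
    W=D[n]['W'][D[n]['d']>0]; p=D[n]['p'][D[n]['d']>0]
    k=(W[:,2]>-.02)&(W[:,2]<.3); W=W[k];p=p[k]; o=np.argsort(W[:,2]);W=W[o];p=p[o]
    c=((.7-W[:,1])/.8*800).astype(int); r=((.85-W[:,0])/.6*600).astype(int)
    m=(c>=0)&(c<800)&(r>=0)&(r<600); im[r[m],c[m]]=p[m]
cv2.imwrite('pics/ortho.png',im)
E
```

```text
scene 389 250 [ 0.505 -0.092  0.032]
scene 350 203 [ 0.763 -0.252  0.032]
scene 367 220 [ 0.67  -0.215  0.019]
scene 330 325 [0.434 0.155 0.001]
scene 300 333 [0.452 0.206 0.002]
scene 357 290 [0.467 0.051 0.011]
scene 342 222 [0.498 0.059 0.141]
scene 265 265 [0.482 0.244 0.129]
scene 306 130 [0.6   0.047 0.288]
side 318 212 [ 0.53  -0.106  0.032]
side 190 180 [ 0.788 -0.301  0.017]
side 337 165 [ 0.446 -0.322 -0.   ]
side 355 217 [0.495 0.064 0.139]
side 358 265 [0.493 0.087 0.05 ]
side 403 293 [0.463 0.243 0.127]
side 285 140 [0.605 0.051 0.293]
side 235 215 [ 0.695 -0.006  0.122]
side 325 255 [0.554 0.099 0.094]
side 360 340 [0.685 0.825 0.733]
```

View pics/ortho.png

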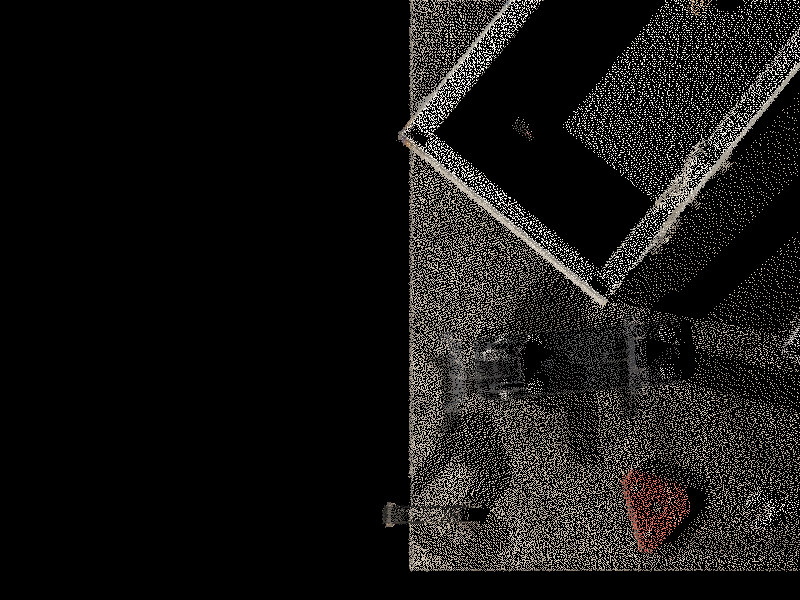

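View pics/side_crop.png

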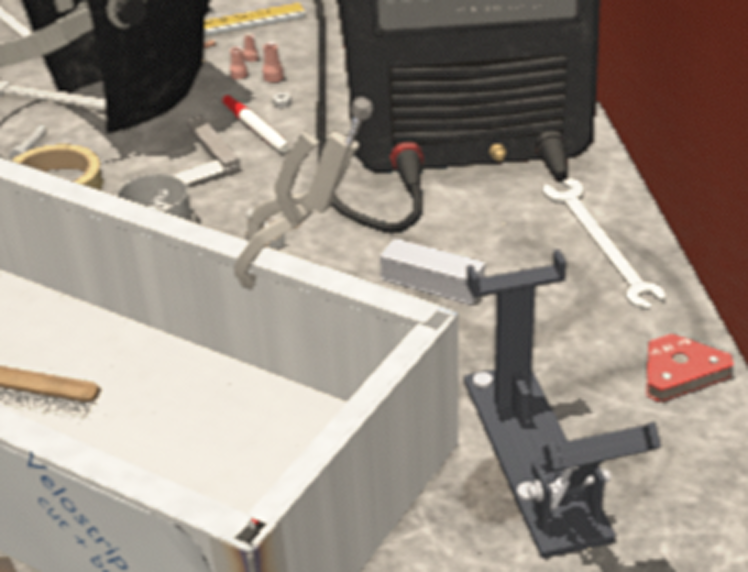

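The crop shows one tube at crop pixels (430,270). Its far part is hidden by the post head, and the other tube is probably hidden behind the tray wall. Next I'll fit the stand and the visible tube.

```bash
python3 - <<'E'
from h import *
D={n:np.load(n+'.npz') for n in ('scene','side')}
def sel(n,x0,x1,y0,y1,z0,z1,dark=None):
    W=D[n]['W'];g=D[n]['p'].astype(int).sum(2)/3
    k=(D[n]['d']>0)&(W[...,0]>x0)&(W[...,0]<x1)&(W[...,1]>y0)&(W[...,1]<y1)&(W[...,2]>z0)&(W[...,2]<z1)
    if dark is not None: k&=(g<dark)
    return W[k]
def rect(P):
    r=cv2.minAreaRect((P[:,:2]*1000).astype(np.float32)); return [np.round(a,1) for a in r],len(P)
for n in D:
    print(n)
    print('base',rect(sel(n,.38,.545,.0,.29,.006,.013,90)))
    P=sel(n,.38,.545,.03,.1,.12,.17,110); print('post head',rect(P),P[:,2].max(), P.min(0).round(3),P.max(0).round(3))
    P=sel(n,.38,.545,.2,.29,.1,.17,110); print('leg head',rect(P),P.min(0).round(3),P.max(0).round(3))
    P=sel(n,.4,.7,-.25,.0,.026,.036); print('tube',rect(P),P.min(0).round(3),P.max(0).round(3))
    P=sel(n,.5,.8,-.2,.2,.16,.4); print('clamp',P.min(0).round(3),P.max(0).round(3))
E
```

```text
scene
base ([array([484.3, 124.1]), array([ 59.9, 203.4]), np.float64(3.6)], 656)
post head ([array([493.1,  64.8]), array([77.4, 19.6]), np.float64(5.2)], 430) 0.1551627824569336 [0.454 0.052 0.12 ] [0.531 0.077 0.155]
leg head ([array([476.9, 242.5]), array([76.9, 35. ]), np.float64(6.0)], 570) [0.438 0.224 0.1  ] [0.514 0.263 0.145]
tube ([array([ 577.6, -132.6]), array([210.7, 159.5]), np.float64(25.5)], 369) [ 0.481 -0.25   0.026] [ 0.7   -0.083  0.036]
clamp [ 0.596 -0.025  0.161] [0.685 0.051 0.297]
side
base ([array([491.7, 127.5]), array([ 59.7, 194.1]), np.float64(5.4)], 689)
post head ([array([497. ,  64.2]), array([76.5, 18.6]), np.float64(5.2)], 486) 0.15658711277020554 [0.459 0.052 0.12 ] [0.535 0.076 0.157]
leg head ([array([480.6, 244.5]), array([76.4, 27.4]), np.float64(4.9)], 633) [0.442 0.231 0.1  ] [0.519 0.261 0.146]
tube ([array([569.8, -93.4]), array([272.3, 113.8]), np.float64(48.8)], 558) [ 0.486 -0.233  0.026] [ 0.7   -0.001  0.036]
clamp [ 0.599 -0.029  0.16 ] [0.699 0.051 0.297]
```

step_arm:
  moves:
    - [[2.3,-3.4,0,-0.11,0],[2.3,-3.4,0,-0.11,0],[2.3,-3.4,0,-0.11,0],[2.3,-3.4,0,-0.11,0],[2.3,-3.4,0,-0.11,0],[2.3,-3.4,0,-0.11,0],[2.3,-3.4,0,-0.11,0],[2.3,-3.4,0,-0.11,0],[2.3,-3.4,0,-0.11,0],[2.2,-3.5,0,-0.117,0]]

```text
clock: 1.1
tool_pos: [0.4754, 0.2861, 0.1883]
orientation: [180.0, -0.0, -85.0]
force: [1.0, 0.3, 0.1]
opening: 0.0133
gripper_force: 0.0
```

step_arm:
  moves:
    - [[0,0,-2.8,0,0],[0,0,-2.8,0,0],[0,0,-2.6,0,0],[0.09,-1,0,0,0],[0.09,-1,0,0,0],[0.06,-0.7,0,0,0],[0.06,-0.7,0,0,0],[0.06,-0.7,0,0,0]]

```text
clock: 1.9
tool_pos: [0.4789, 0.2464, 0.1075]
orientation: [-179.9, 0.1, -84.8]
force: [0.8, 0.1, 0.1]
opening: 0.0004
gripper_force: 0.0
```

step_arm:
  moves:
    - [[0.06,-0.7,0,0,0],[0.06,-0.7,0,0,0],[0.06,-0.7,0,0,0],[0.06,-0.7,0,0,0]]

```text
clock: 2.3
tool_pos: [0.4809, 0.218, 0.1065]
orientation: [-180.0, 0.0, -84.8]
force: [-0.3, -0.0, -0.2]
opening: 0.0002
gripper_force: 0.0
```

```bash
python3 - <<'E'
from h import *
p,d,W=cloud('side')
cv2.imwrite('pics/side2.png',cv2.resize(p[150:400,200:500],None,fx=2.4,fy=2.4))
E
```

```text
(no output)
```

View pics/side2.png

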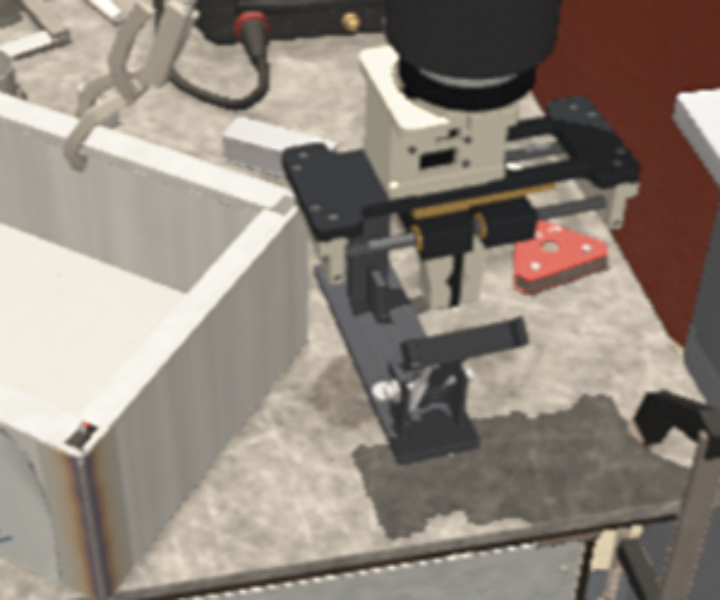

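The crop still shows a T-head at (465,340), with the fingers behind it at (455,280). I'll check the depth to see whether the leg is folded or locked.

```bash
python3 - <<'E'
from h import *
i=cam('side');K=i['camera_matrix']
o=ctrl.get_obs();print(o['tool_pos'],o['force'],o['clock'])
for P in (o['tool_pos'],[.4786,.2448,.129],[.4844,.180,.140]):
    c=Rot(i['orientation']).T@(np.array(P)-i['eye']); print((K@c/c[2])[:2].round())
for n in('side','scene'):
    p,d,W=cloud(n)
    for u,v in ((394,292),(380,297),(410,288),(389,270)) if n=='side' else ((265,265),(280,300),(300,260)): print(n,u,v,W[v,u].round(3))
    if n=='scene': cv2.imwrite('pics/scene2.png',cv2.resize(p[160:380,150:450],None,fx=2.4,fy=2.4))
E
```

```text
[0.48068631 0.21720343 0.10641773] [-0.98711862 -1.02941917  0.2041828 ] 2.35
[386. 292.]
[393. 294.]
[379. 260.]
side 394 292 [0.476 0.241 0.129]
side 380 297 [0.499 0.246 0.128]
side 410 288 [0.452 0.239 0.131]
side 389 270 [0.482 0.227 0.162]
scene 265 265 [0.482 0.244 0.129]
scene 280 300 [0.496 0.209 0.047]
scene 300 260 [0.557 0.11  0.063]
```

View pics/scene2.png

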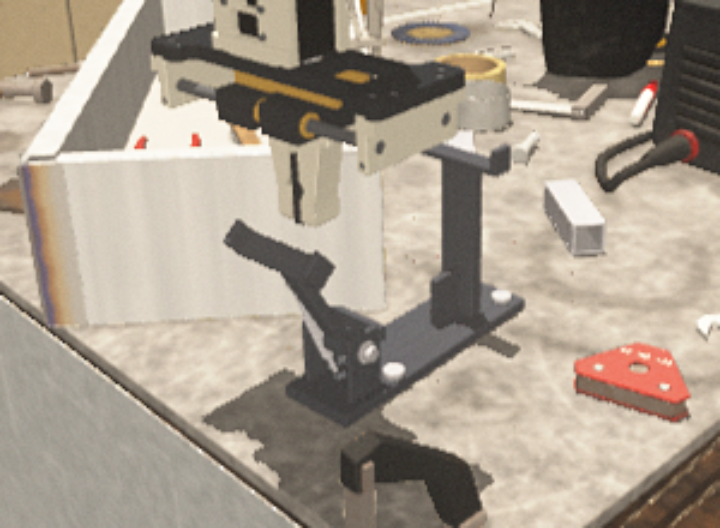

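The leg is still folded, with its head at y=0.244. The fingers are now on the inner side, near crop pixel (300,200), so the push didn't carry the leg over. I'll check where the fingertip really is, then go back outside and push slowly.

```bash
python3 - <<'E'
from h import *
i=cam('scene');K=i['camera_matrix'];o=ctrl.get_obs()
for P in (o['tool_pos'],o['tool_pos']+[0,0,.03]):
    c=Rot(i['orientation']).T@(P-i['eye']); print((K@c/c[2])[:2].round())
p,d,W=cloud('scene')
for v in range(200,262,6): print(v,W[v,275].round(3),W[v,268].round(3))
E
```

```text
[280. 273.]
[279. 256.]
200 [0.455 0.239 0.237] [0.468 0.241 0.235]
206 [0.442 0.25  0.235] [0.451 0.255 0.234]
212 [0.443 0.25  0.226] [0.452 0.254 0.225]
218 [0.444 0.25  0.217] [0.453 0.254 0.216]
224 [0.472 0.229 0.194] [0.488 0.229 0.19 ]
230 [0.473 0.228 0.184] [0.487 0.231 0.181]
236 [0.473 0.229 0.175] [0.489 0.23  0.17 ]
242 [0.473 0.229 0.165] [0.489 0.23  0.161]
248 [0.476 0.228 0.154] [0.49  0.231 0.151]
254 [0.587 0.144 0.077] [0.594 0.155 0.079]
260 [0.586 0.145 0.066] [0.596 0.154 0.065]
```

The cameras put the fingertips at about z=0.15, but the reported TCP is at 0.106. That explains why the fingers passed over the head. I'll check this at a clear pose.

step_arm:
  moves:
    - [[0,0,3,0,0],[0,0,3,0,0],[0,2.5,0,0,0],[0,2.5,0,0,0],[0,2.3,0,0,0],[0,0,0,0,0]]

```text
clock: 3.1
tool_pos: [0.4809, 0.2943, 0.166]
orientation: [180.0, -0.0, -84.7]
force: [0.1, 0.2, -0.6]
opening: 0.0005
gripper_force: 0.0
```

```bash
python3 - <<'E'
from h import *
o=ctrl.get_obs();t=o['tool_pos'];print(t,o['orientation'],o['joint_pos'].round(2))
w=cam('wrist');print(w['eye'],w['orientation'])
for n in('side','scene','wrist'):
    p,d,W=cloud(n)
    k=(d>0)&(np.abs(W[...,0]-t[0])<.024)&(np.abs(W[...,1]-t[1])<.014)&(W[...,2]>.02)&(W[...,2]<.3)
    if k.sum():
        Q=W[k];print(n,k.sum(),Q.min(0).round(3),Q.max(0).round(3),np.percentile(Q[:,2],[1,5]).round(3))
    if n=='wrist':
        cv2.imwrite('pics/wrist1.png',p); print(W[400,100],W[100,320],W[240,320],W[100,100])
E
```

```text
[0.48089649 0.2942896  0.16597997] [ 1.79996478e+02 -9.73572091e-03 -8.46682743e+01] [ 51.36  11.06 -15.47   0.   -63.47 -46.03]
[0.48849115 0.21123044 0.36211881] [ 1.62361288e+02 -2.76354380e-02 -1.74647015e+02]
side 722 [0.463 0.283 0.205] [0.503 0.308 0.289] [0.206 0.21 ]
scene 1159 [0.457 0.28  0.205] [0.5   0.307 0.291] [0.207 0.21 ]
wrist 2136 [0.474 0.28  0.204] [0.497 0.303 0.282] [0.205 0.209]
[ 1.23000338  1.30370625 -0.85165639] [0.48997653 0.19609652 0.04888516] [ 0.45852902  0.55478728 -0.73551949] [0.64095497 0.21142526 0.07917738]
```

The three cameras agree that the real fingertips are about 39 mm above the reported TCP, and x and y are right. I'll lower with that correction and push again.

step_arm:
  moves:
    - [[-0.3,0,-3.4,0,0],[-0.3,0,-3.4,0,0],[0,0,-3.4,0,0],[0,0,0,0,0],[0.09,-1,0,0,0],[0.09,-1,0,0,0],[0.05,-0.5,0,0,0],[0.05,-0.5,0,0,0]]

```text
clock: 4.05
tool_pos: [0.4785, 0.2615, 0.066]
orientation: [-179.9, 0.1, -84.8]
force: [-1.3, 5.9, 2.1]
opening: 0.0007
gripper_force: 3.8
```

step_arm:
  moves:
    - [[0.05,-0.5,0,0,0],[0.05,-0.5,0,0,0]]

```text
clock: 4.25
tool_pos: [0.4806, 0.2541, 0.0666]
orientation: [-179.7, 0.3, -84.7]
force: [-1.0, 6.1, 4.1]
opening: 0.0005
gripper_force: 3.1
```

step_arm:
  moves:
    - [[0.05,-0.6,0,0,0],[0.05,-0.6,0,0,0],[0.05,-0.6,0,0,0],[0.05,-0.6,0,0,0]]

```text
clock: 4.65
tool_pos: [0.4804, 0.2268, 0.0645]
orientation: [180.0, -0.0, -84.8]
force: [-1.5, -0.2, -0.7]
opening: 0.0006
gripper_force: 0.2
```

step_arm:
  moves:
    - [[0.05,-0.5,0,0,0],[0.05,-0.5,0,0,0],[0,0,0,0,0]]

```text
clock: 4.95
tool_pos: [0.4813, 0.2165, 0.0642]
orientation: [179.9, -0.0, -84.8]
force: [-0.1, -0.7, -0.2]
opening: 0.0007
gripper_force: 0.0
```

step_arm:
  moves:
    - [[0,0.8,2.5,0,4],[0,0,4.5,0,8.7],[0,0,4.5,0,8.7],[0,0,4.5,0,8.7],[0,0,4.5,0,8.7],[0,-4,1.5,0,8.7],[0,-4,1,0,8.7],[0,-4,0,0,8.7],[0,-4,0,0,8.7],[0,-4,0,0,8.7]]

```text
clock: 5.95
tool_pos: [0.4812, 0.0242, 0.2946]
orientation: [-180.0, 0.0, -84.8]
force: [1.0, 0.0, 0.6]
opening: 0.0751
gripper_force: 0.0
```

step_arm:
  moves:
    - [[2,-0.5,0,0,8.7],[2,0,0,0,8.7],[2,0,0,0,8.7],[2,0,0,0,8.7],[0,0,0,0,8.7]]

```text
clock: 6.45
tool_pos: [0.563, 0.0205, 0.2931]
orientation: [179.9, -0.0, -84.8]
force: [-0.6, -0.4, -0.9]
opening: 0.0871
gripper_force: 0.0
```

```bash
python3 - <<'E'
from h import *
o=ctrl.get_obs();print(o['tool_pos'])
w=cam('wrist');print(w['eye'],w['orientation'])
p,d,W=cloud('wrist'); np.savez('wrist',p=p,d=d,W=W); cv2.imwrite('pics/wrist2.png',p)
p,d,W=cloud('side');g=p.astype(int).sum(2)/3
k=(d>0)&(g<110)&(W[...,0]>.42)&(W[...,0]<.545)&(W[...,1]>.1)&(W[...,1]<.29)&(W[...,2]>.1)&(W[...,2]<.175)
Q=W[k];print(len(Q),Q.min(0),Q.max(0),cv2.minAreaRect((Q[:,:2]*1000).astype(np.float32)))
E
```

```text
[0.563      0.02050363 0.29305681]
[ 0.57076172 -0.06244967  0.48924885] [ 1.62393203e+02 -1.44731748e-01 -1.74806106e+02]
749 [0.44764218 0.16515178 0.10028135] [0.52488151 0.19216517 0.15629457] ((486.4214782714844, 180.2945098876953), (77.01880645751953, 24.716604232788086), 4.832016468048096)
```

View pics/wrist2.png

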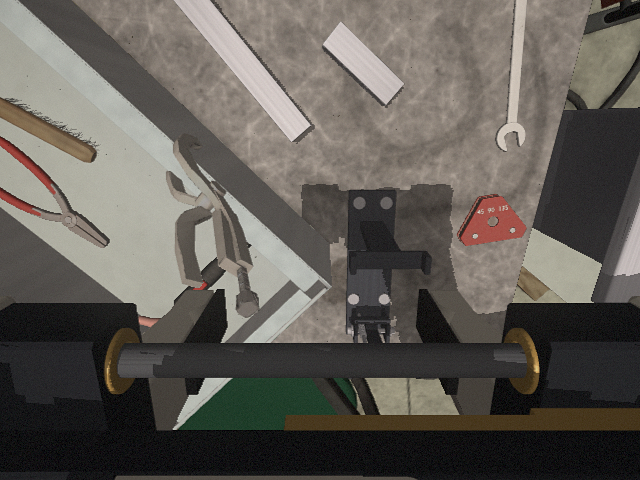

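The leg is locked: its head is at y=0.180 with lips up to z=0.156. In the wrist picture the long tube runs from (300,130) out past the top edge at (185,0), parallel to the tray wall. The short tube is at (363,63). I'll move the camera so the long tube is fully in view.

step_arm:
  moves:
    - [[2,-3,0,0,8.7],[2,-3,0,0,8.7],[2,-3,0,0,8.7],[1,-2,0,0,8.7],[0,0,0,0,8.7]]

```text
clock: 7.05
tool_pos: [0.6317, -0.0914, 0.2938]
orientation: [179.9, -0.0, -84.9]
force: [-0.2, -0.0, -0.3]
opening: 0.087
gripper_force: 0.0
```

```bash
python3 - <<'E'
from h import *
p,d,W=cloud('wrist'); print(ctrl.get_obs()['tool_pos'])
k=((d>0)&(W[...,2]>.022)&(W[...,2]<.040)&(W[...,1]<.1)).astype(np.uint8)
k=cv2.morphologyEx(k,cv2.MORPH_OPEN,np.ones((3,3),np.uint8))
n,l,s,c=cv2.connectedComponentsWithStats(k)
for i in range(1,n):
    if s[i,4]>400:
        Q=W[l==i]; r=cv2.minAreaRect((Q[:,:2]*1000).astype(np.float32)); print(s[i],np.median(Q[:,2]).round(4),r)
# wall & clamp
k=(d>0)&(W[...,2]>.12)&(W[...,2]<.15); Q=W[k]; print('wall',cv2.minAreaRect((Q[:,:2]*1000).astype(np.float32)))
a=np.deg2rad(0)
np.savez('wrist',p=p,d=d,W=W); cv2.imwrite('pics/wrist3.png',p)
E
```

```text
[ 0.63120724 -0.09029419  0.29403522]
[   3    0  369  333 2304] 0.0312 ((762.8734130859375, -84.96739196777344), (1.7536087036132812, 562.5352172851562), 50.50710678100586)
[ 237  100  122  138 4136] 0.0298 ((658.56787109375, -110.89006805419922), (30.502370834350586, 190.01548767089844), 44.892539978027344)
[ 373  136   73   70 2016] 0.0298 ((528.4794311523438, -123.09748840332031), (30.143903732299805, 95.46955871582031), 54.624794006347656)
[   0  164  159   93 2836] 0.0324 ((923.087646484375, -37.847068786621094), (22.012523651123047, 200.67581176757812), 64.8328628540039)
[  0 258  58  45 683] 0.0308 ((1000.7392578125, 60.50859832763672), (4.621061325073242, 87.46722412109375), 50.066314697265625)
wall ((619.8753662109375, -57.30168151855469), (546.0001831054688, 399.1767883300781), 8.624156951904297)
```

View pics/wrist3.png

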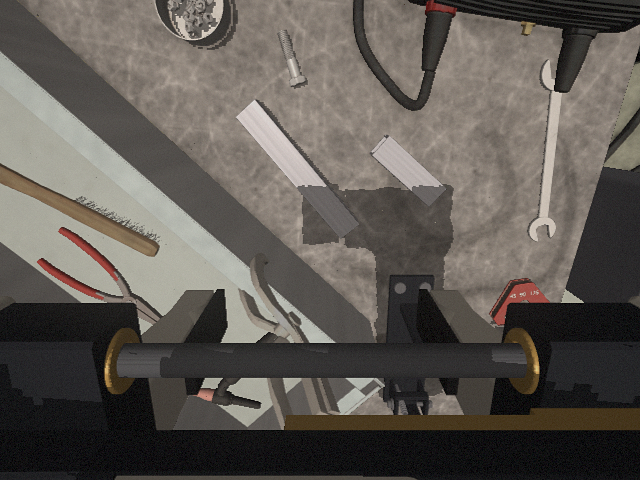

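The long tube's centre is at (0.659,-0.111), 190 x 30.5 mm, with its axis at 135°. The short tube is at (0.528,-0.123). The wall runs close by, so I'll check the gripper body's clearance along the tube frame.

```bash
python3 - <<'E'
from h import *
c=np.array([.6586,-.1109]);u=np.array([-.706,.708]);n=np.array([.708,.706])
for nm in('wrist','side','scene'):
    D=np.load(nm+'.npz');W=D['W'][D['d']>0]; P=W[:,:2]-c; a=P@u*1000;b=P@n*1000;z=W[:,2]
    print(nm)
    for a0 in range(-60,100,20):
        r=[]
        for z0,z1 in((.01,.06),(.06,.1),(.1,.135),(.135,.16),(.16,.3)):
            k=(a>a0)&(a<a0+20)&(z>z0)&(z<z1)&(b>20)&(b<140)
            r.append(np.percentile(b[k],2).round() if k.sum()>4 else None)
        print(a0,*r)
E
```

```text
wrist
-60 91.0 91.0 91.0 91.0 None
-40 88.0 89.0 89.0 89.0 None
-20 87.0 87.0 87.0 87.0 None
0 85.0 85.0 85.0 85.0 None
20 83.0 83.0 74.0 74.0 74.0
40 81.0 81.0 75.0 74.0 73.0
60 79.0 79.0 79.0 79.0 69.0
80 77.0 77.0 77.0 77.0 67.0
side
-60 91.0 92.0 92.0 93.0 None
-40 90.0 90.0 90.0 93.0 None
-20 88.0 88.0 89.0 90.0 None
0 86.0 86.0 86.0 88.0 None
20 83.0 84.0 84.0 81.0 80.0
40 82.0 82.0 83.0 80.0 76.0
60 80.0 80.0 81.0 82.0 74.0
80 78.0 78.0 79.0 80.0 74.0
scene
-60 None None None None None
-40 None None None None None
-20 None None None 89.0 None
0 None None None 87.0 None
20 None None 75.0 75.0 None
40 None None 75.0 74.0 74.0
60 None None None 82.0 96.0
80 None None None 79.0 68.0
```

The body would hit the wall and clamp in a plain centred grasp. Instead I'll grip off-centre and away from the wall, drag the tube clear, and regrip at its centre.

step_arm:
  moves:
    - [[0.6,-1.1,0,0.139,8.76],[0.6,-1.1,0,0.139,8.76],[0.6,-1.1,0,0.139,8.76],[0.6,-1.1,0,0.139,8.76],[0.55,-0.98,0,0.137,8.76],[0,0,-4,0,8.76],[0,0,-4,0,8.76],[0,0,-4,0,8.76],[0,0,-4,0,8.76],[0,0,0,0,8.76]]

```text
clock: 8.1
tool_pos: [0.6567, -0.1416, 0.1291]
orientation: [179.7, 0.4, -45.1]
force: [-1.1, 0.0, -0.2]
opening: 0.0878
gripper_force: 0.0
```

```bash
python3 - <<'E'
from h import *
o=ctrl.get_obs();t=o['tool_pos'];print(t,o['orientation'],o['clock'])
c=np.array([.6586,-.1109]);u=np.array([-.706,.708]);n=np.array([.708,.706])
P=(t[:2]-c)*1000;print('tcp along',P@u,'perp',P@n)
for nm in('wrist','side'):
    p,d,W=cloud(nm);ok=d>0
    q=(W[...,:2]-c)*1000;a=q@u;b=q@n;z=W[...,2]
    for lo,hi in((-95,-50),(10,55)):
        k=ok&(a>-60)&(a<10)&(b>lo)&(b<hi)&(z>.11)&(z<.25)
        if k.sum()>20: print(nm,lo,k.sum(),'a',np.percentile(a[k],[1,99]).round(),'b',np.percentile(b[k],[1,99]).round(),'zmin',np.percentile(z[k],1).round(4))
    if nm=='wrist':
        k=ok&(z>.022)&(z<.038)&(np.abs(b)<60)&(np.abs(a)<130); print(cv2.minAreaRect((W[k][:,:2]*1000).astype(np.float32)))
E
```

```text
[ 0.65666628 -0.14158419  0.12908056] [179.65885173   0.43636036 -45.07291423] 8.1
tcp along -20.35920330064042 perp -23.032109534151978
wrist -95 9136 a [-60. -12.] b [-89. -51.] zmin 0.1702
wrist 10 10227 a [-60. -12.] b [11. 49.] zmin 0.1699
((661.7147827148438, -113.85431671142578), (30.089374542236328, 181.12716674804688), 44.98093795776367)
side -95 458 a [-37.   7.] b [-83. -62.] zmin 0.1745
side 10 299 a [-37. -12.] b [23. 45.] zmin 0.1743
```

step_arm:
  moves:
    - [[0,0,-4,0,8.76],[0,0,-4,0,8.76],[0,0,-4,0,8.76],[0,0,-2,0,8.76],[0,0,0,0,8.76]]

```text
clock: 8.7
tool_pos: [0.661, -0.1429, -0.0058]
orientation: [179.9, 0.0, -45.1]
force: [0.8, -0.2, 0.5]
opening: 0.0875
gripper_force: 0.0
```

step_arm:
  moves:
    - [[0,0,-1,0,8.76],[0,0,-0.7,0,8.76],[0,0,0,0,8.76]]

```text
clock: 9.0
tool_pos: [0.6616, -0.1431, -0.0219]
orientation: [-180.0, -0.0, -45.1]
force: [0.1, -1.0, 0.1]
opening: 0.087
gripper_force: 0.0
```

step_arm:
  moves:
    - [[0,0,-0.6,0,8.76],[0,0,-0.6,0,8.76],[0,0,0,0,3],[0,0,0,0,2],[0,0,0,0,2],[0,0,0,0,2],[0,0,0,0,2],[0,0,0,0,2],[0,0,0,0,2]]

```text
clock: 9.9
tool_pos: [0.6615, -0.1431, -0.0344]
orientation: [-180.0, -0.0, -45.1]
force: [1.6, 0.7, -0.5]
opening: 0.0372
gripper_force: 0.9
```

step_arm:
  moves:
    - [[0,0,0,0,2],[0,0,0,0,2],[0,0,0,0,2]]

```text
clock: 10.2
tool_pos: [0.6613, -0.1432, -0.0344]
orientation: [-180.0, -0.0, -45.1]
force: [0.5, 1.6, 0.5]
opening: 0.0308
gripper_force: 28.5
```

step_arm:
  moves:
    - [[-0.5,-0.5,0,0,2],[-0.6,-0.6,0,0,2],[-0.6,-0.6,0,0,2],[-0.4,-0.4,0,0,2],[0,0,0,0,2],[0,0,0,0,6.5],[0,0,0,0,6.5],[0,0,0,0,6.5],[0,0,0,0,6.5],[0,0,0,0,6.5]]

```text
clock: 11.2
tool_pos: [0.6401, -0.164, -0.0347]
orientation: [180.0, 0.0, -45.1]
force: [0.3, -0.1, 0.2]
opening: 0.063
gripper_force: 0.0
```

```bash
python3 - <<'E'
from h import *
o=ctrl.get_obs();t=o['tool_pos'];print(t,o['opening'],o['clock'])
for nm in('wrist','side'):
    p,d,W=cloud(nm)
    k=((d>0)&(W[...,2]>.02)&(W[...,2]<.04)&(p.astype(int).sum(2)>0)&(np.linalg.norm(W[...,:2]-t[:2],axis=2)<.16)).astype(np.uint8)
    n,l,s,c=cv2.connectedComponentsWithStats(k)
    for i in range(1,n):
        if s[i,4]>150: print(nm,s[i],cv2.minAreaRect((W[l==i][:,:2]*1000).astype(np.float32)))
    cv2.imwrite(f'pics/{nm}4.png',p)
E
```

```text
[ 0.64010886 -0.16400354 -0.03471049] 0.06304319871285814 11.2
wrist [  288   157   100   186 14833] ((659.8017578125, -191.5330047607422), (30.122106552124023, 71.08196258544922), 40.1123161315918)
wrist [ 397  301   61   42 1456] ((618.8282470703125, -194.84669494628906), (12.377605438232422, 25.09367561340332), 0.47698917984962463)
wrist [ 186  302   61   41 1455] ((669.9962768554688, -143.66807556152344), (25.03636932373047, 12.519679069519043), 0.8444672226905823)
wrist [ 283  378   77   37 2678] ((621.2095336914062, -145.49403381347656), (31.502225875854492, 20.228452682495117), 44.68543243408203)
side [253 189  57  36 577] ((607.2783813476562, -128.9931640625), (64.65877532958984, 139.71580505371094), 24.054880142211914)
side [292 199  46  23 532] ((534.3716430664062, -123.87478637695312), (37.093238830566406, 91.16041564941406), 52.283050537109375)
side [189 226  64  31 469] ((731.6095581054688, -55.22597122192383), (7.49043607711792, 150.3511505126953), 51.19352340698242)
```

step_arm:
  moves:
    - [[-0.6,0.6,0,0,6.5],[-0.6,0.6,0,0,6.5],[-0.55,0.56,0,0,6.5],[0,0,0,0,6.5],[0,0,0,0,2],[0,0,0,0,2],[0,0,0,0,2],[0,0,0,0,2],[0,0,0,0,2],[0,0,0,0,2]]

```text
clock: 12.3
tool_pos: [0.6228, -0.1467, -0.0346]
orientation: [180.0, -0.0, -45.1]
force: [0.6, -0.2, -1.0]
opening: 0.0304
gripper_force: 28.7
```

step_arm:
  moves:
    - [[0,0,0,0,2],[0,0,0,0,2],[0,0,1,0,2],[0,0,2,0,2],[0,0,2,0,2]]

```text
clock: 12.8
tool_pos: [0.6216, -0.1465, 0.0156]
orientation: [179.9, 0.1, -45.1]
force: [0.3, -0.3, -3.4]
opening: 0.0304
gripper_force: 28.8
```

step_arm:
  moves:
    - [[0,0,3,0,2],[0,0,4.2,0,2],[0,0,4.3,0,2],[0,0,4.3,0,2],[0,0,4.3,0,2],[0,0,4.3,0,2],[0,0,4,0,2],[-1,1,0,0,2]]

```text
clock: 13.6
tool_pos: [0.615, -0.1378, 0.3061]
orientation: [-179.7, -0.4, -45.1]
force: [-0.1, 0.7, -4.1]
opening: 0.0305
gripper_force: 28.9
```

step_arm:
  moves:
    - [[-1.5,1,0,-0.077,2],[-1.5,2,0,-0.077,2],[-1.5,3,0,-0.077,2],[-1.5,3.5,0,-0.077,2],[-1.5,3.5,0,-0.077,2],[-1.5,3.5,0,-0.077,2],[-1.5,3.5,0,-0.077,2],[-1,3,0,-0.077,2],[-0.5,2,0,-0.077,2],[0,1,0,0,2]]

```text
clock: 14.6
tool_pos: [0.4908, 0.1247, 0.299]
orientation: [179.9, 0.0, -84.8]
force: [-0.4, -0.7, -3.7]
opening: 0.0307
gripper_force: 28.9
```

```bash
python3 - <<'E'
from h import *
o=ctrl.get_obs();t=o['tool_pos'];print(t,o['orientation'],o['opening'],o['clock'],o['force'])
for nm in('side','scene','wrist'):
    p,d,W=cloud(nm)
    k=((d>0)&(W[...,2]>.31)&(W[...,2]<.375)&(abs(W[...,0]-t[0])<.04)&(abs(W[...,1]-t[1])<.12))
    Q=W[k]
    if len(Q)>50: print(nm,len(Q),cv2.minAreaRect((Q[:,:2]*1000).astype(np.float32)),np.percentile(Q,[1,99],axis=0).round(3).tolist())
    for s in(1,-1):
        e=Q[(Q[:,1]-t[1])*s>.07]
        if len(e)>10: print(s,'end z',np.percentile(e[:,2],[2,98]).round(4),'y',np.percentile(e[:,1],[1,99]).round(4),'x',np.percentile(e[:,0],[1,99]).round(4))
E
```

```text
[0.49083219 0.12472466 0.29903795] [ 1.79927693e+02  2.71473469e-02 -8.47711074e+01] 0.030715255258870235 14.6 [-0.43585241 -0.74735965 -3.73219852]
side 2464 ((490.381103515625, 142.3043670654297), (67.36071014404297, 160.22775268554688), 13.472951889038086) [[0.462, 0.08, 0.336], [0.526, 0.221, 0.374]]
1 end z [0.3357 0.3654] y [0.1951 0.2217] x [0.476  0.5066]
scene 2774 ((487.6896667480469, 128.3396759033203), (192.429443359375, 65.7487564086914), 79.61177825927734) [[0.457, 0.036, 0.335], [0.516, 0.223, 0.374]]
1 end z [0.3351 0.3643] y [0.1953 0.2233] x [0.4724 0.5037]
-1 end z [0.3357 0.3646] y [0.0324 0.0546] x [0.4767 0.5037]
wrist 27564 ((489.78106689453125, 95.91140747070312), (133.08627319335938, 60.06477737426758), 79.9794921875) [[0.467, 0.031, 0.345], [0.519, 0.157, 0.372]]
-1 end z [0.3622 0.3649] y [0.0305 0.0545] x [0.4792 0.5084]
```

```bash
python3 - <<'E'
from h import *
t=ctrl.get_obs()['tool_pos']
for nm in('side','scene','wrist'):
    p,d,W=cloud(nm)
    k=(d>0)&(abs(W[...,2]-.3645)<.004)&(abs(W[...,0]-t[0])<.035)&(abs(W[...,1]-t[1])<.11)
    Q=W[k]*1000
    for y0 in range(30,225,10):
        r=Q[(Q[:,1]>y0)&(Q[:,1]<y0+10)]
        if len(r)>15: print(nm,y0+5,len(r),np.percentile(r[:,0],[2,98]).round(1),np.percentile(r[:,0],[2,98]).mean().round(1))
E
```

```text
side 75 29 [482.2 496.8] 489.5
side 85 37 [481.2 498.6] 489.9
side 95 42 [481.3 498.2] 489.7
side 105 51 [481. 501.] 491.0
side 115 65 [479.  504.3] 491.7
side 125 116 [462.6 526.5] 494.5
side 135 180 [464.2 525.5] 494.8
side 145 80 [479.9 508.5] 494.2
side 155 80 [479.6 508.4] 494.0
side 165 91 [479.5 508.3] 493.9
side 175 95 [479.1 507.8] 493.5
side 185 92 [478.7 508. ] 493.3
side 195 93 [478.2 507.3] 492.7
side 205 99 [478.8 507.4] 493.1
side 215 131 [477.6 506.9] 492.2
scene 35 25 [477.7 506.8] 492.2
scene 45 22 [477.3 499.6] 488.4
scene 55 24 [477.6 507.2] 492.4
scene 65 23 [477.7 498.8] 488.2
scene 75 20 [476.4 489.9] 483.2
scene 115 33 [458.2 508.9] 483.6
scene 125 52 [457.5 508.5] 483.0
scene 135 118 [458.7 521.9] 490.3
scene 145 29 [475.5 499.7] 487.6
scene 155 33 [474.8 504. ] 489.4
scene 165 32 [474.9 500.3] 487.6
scene 175 36 [474.1 504.5] 489.3
scene 185 36 [474.2 503.7] 488.9
scene 195 36 [474.3 500.8] 487.5
scene 205 34 [473.9 501.3] 487.6
scene 215 54 [473.5 504.4] 488.9
wrist 35 3027 [479.9 508.6] 494.2
wrist 45 2825 [479.7 508.3] 494.0
wrist 55 2620 [479.5 508.1] 493.8
wrist 65 2451 [479.3 507.9] 493.6
wrist 75 2286 [479.  507.6] 493.3
wrist 85 2142 [478.8 507.4] 493.1
wrist 95 2015 [478.5 507.2] 492.9
wrist 105 2057 [466.8 506.9] 486.9
wrist 115 2220 [475.8 519.7] 497.8
wrist 125 562 [477.7 507.6] 492.6
wrist 135 112 [477.3 499. ] 488.2
wrist 145 1451 [477.5 505.9] 491.7
wrist 155 1109 [477.4 505.9] 491.6
```

The tube is level, with its underside at 0.335 m, but it's about 3.8° short of the stand's axis. I'll correct the yaw and centring, then lower.

step_arm:
  moves:
    - [[-0.1,-0.4,0,0.066,2],[0,0,-4,0,2],[0,0,-4,0,2],[0,0,-4,0,2],[0,0,-3,0,2],[0,0,-1,0,2],[0,0,0,0,2]]

```text
clock: 15.6
tool_pos: [0.4913, 0.1183, 0.1386]
orientation: [179.9, -0.1, -81.0]
force: [0.5, -0.0, -3.7]
opening: 0.0305
gripper_force: 28.9
```

```bash
python3 - <<'E'
from h import *
o=ctrl.get_obs();t=o['tool_pos'];print(t,o['orientation'],o['clock'],o['force'])
for nm in('side','scene','wrist'):
    p,d,W=cloud(nm)
    for lo,hi,lab in((.196,.210,'top'),(.148,.16,'lips')):
        k=(d>0)&(W[...,2]>lo)&(W[...,2]<hi)&(abs(W[...,0]-t[0])<.06)&(abs(W[...,1]-t[1])<.11)
        Q=W[k]*1000
        for y0 in ((30,60,150,175,200) if lab=='top' else (50,165)):
            r=Q[(Q[:,1]>y0)&(Q[:,1]<y0+(10 if lab=='top' else 30))]
            if len(r)>15: print(nm,lab,y0,len(r),np.percentile(r[:,0],[2,98]).round(1),np.median(r[:,2]).round(1),np.percentile(r[:,1],[1,99]).round(1))
    if nm=='side':cv2.imwrite('pics/side5.png',cv2.resize(p[120:370,220:520],None,fx=2.4,fy=2.4))
E
```

```text
[0.49125415 0.11833867 0.1385658 ] [ 1.79859971e+02 -7.94429201e-02 -8.10412202e+01] 15.6 [ 0.48788799 -0.04811002 -3.708307  ]
side top 150 93 [476.2 505.8] 203.7 [150.2 159.8]
side top 175 97 [474.5 503.2] 203.9 [175.2 184.6]
side top 200 106 [471.9 501.4] 203.4 [200.1 209.8]
side lips 50 39 [528.5 534.9] 154.0 [57.6 76.2]
side lips 165 100 [448.7 524.2] 153.5 [168.  191.2]
scene top 30 24 [482.2 511.7] 202.4 [30.9 39.6]
scene top 60 35 [480.2 494.2] 204.9 [60.4 69.5]
scene top 150 65 [472.4 500.8] 205.2 [150.2 160. ]
scene top 175 70 [470.5 499. ] 205.3 [175.  184.9]
scene top 200 80 [468.1 497.7] 204.8 [200.1 209.8]
scene lips 50 42 [454.4 525.8] 151.8 [51.8 73.1]
scene lips 165 93 [444.4 519.5] 152.0 [167.2 191.6]
wrist top 30 2976 [485.6 514.3] 205.6 [30.1 39.9]
wrist top 60 2411 [482.9 511.6] 205.6 [60.1 69.9]
wrist top 150 625 [476. 504.] 205.4 [150.  156.4]
wrist lips 50 1054 [456.5 531.4] 153.5 [50.7 73.9]
```

View pics/side5.png

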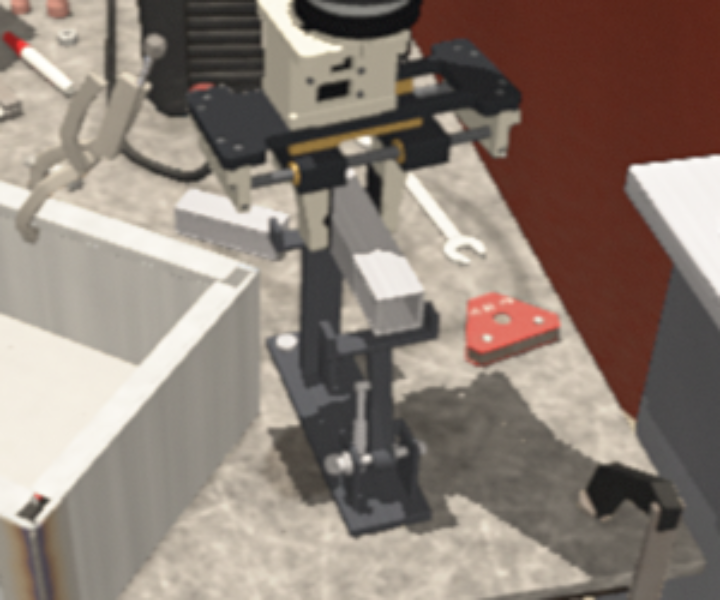

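The leg is upright and the tube sits over both heads, inside the lips. Lowering gently.

step_arm:
  moves:
    - [[-0.2,0,-1,0,2],[0,0,-1,0,2],[0,0,-0.6,0,2],[0,0,-0.4,0,2],[0,0,0,0,2]]

```text
clock: 16.25
tool_pos: [0.4893, 0.1192, 0.1087]
orientation: [179.9, -0.0, -81.0]
force: [0.3, -0.3, -3.0]
opening: 0.0307
gripper_force: 28.9
```

step_arm:
  moves:
    - [[0,0,-0.2,0,2],[0,0,-0.1,0,2],[0,0,0,0,2]]

```text
clock: 16.55
tool_pos: [0.4897, 0.1194, 0.1065]
orientation: [-180.0, 0.0, -81.0]
force: [0.1, 1.1, -4.3]
opening: 0.0308
gripper_force: 28.9
```

step_arm:
  moves:
    - [[0,0,-0.1,0,2],[0,0,-0.1,0,2],[0,0,0,0,2]]

```text
clock: 16.85
tool_pos: [0.4899, 0.1195, 0.1052]
orientation: [-180.0, 0.0, -81.0]
force: [-3.5, -0.6, 4.7]
opening: 0.0305
gripper_force: 28.9
```

step_arm:
  moves:
    - [[0,0,-0.1,0,2],[0,0,0,0,2]]

```text
clock: 17.05
tool_pos: [0.49, 0.1195, 0.1052]
orientation: [-179.9, 0.0, -81.0]
force: [-7.7, 0.7, 13.5]
opening: 0.0307
gripper_force: 29.0
```

Seated. Easing off by 1 mm, then opening and withdrawing straight up.

step_arm:
  moves:
    - [[0,0,0.1,0,2],[0,0,0,0,3.2],[0,0,0,0,3.6],[0,0,0,0,4.5],[0,0,0,0,6],[0,0,0,0,6],[0,0,0,0,6],[0,0,0,0,6]]

```text
clock: 17.85
tool_pos: [0.4897, 0.1194, 0.1044]
orientation: [180.0, -0.0, -81.0]
force: [0.2, -0.9, -0.9]
opening: 0.0594
gripper_force: 0.0
```

step_arm:
  moves:
    - [[0,0,1,0,6],[0,0,2,0,6],[0,0,4,0,6],[0,0,4,0,6],[0,0,4,0,6],[0,0,4,0,6],[0,0,0,0,6]]

```text
clock: 18.55
tool_pos: [0.4923, 0.1201, 0.3014]
orientation: [-179.4, 0.1, -81.0]
force: [0.1, -0.3, 0.1]
opening: 0.06
gripper_force: 0.0
```

```bash
python3 - <<'E'
from h import *
o=ctrl.get_obs();t=o['tool_pos'];print(t,o['clock'],o['force'],o['opening'])
for nm in('side','scene','wrist'):
    p,d,W=cloud(nm)
    for lo,hi,lab in((.162,.182,'top'),(.148,.16,'lips')):
        k=(d>0)&(W[...,2]>lo)&(W[...,2]<hi)&(abs(W[...,0]-.49)<.06)&(abs(W[...,1]-.12)<.13)
        Q=W[k]*1000
        if lab=='top' and len(Q)>30: print(nm,cv2.minAreaRect(Q[:,:2].astype(np.float32)))
        for y0 in ((35,60,120,175,200) if lab=='top' else (50,165)):
            r=Q[(Q[:,1]>y0)&(Q[:,1]<y0+(10 if lab=='top' else 30))]
            if len(r)>15: print(nm,lab,y0,np.percentile(r[:,0],[2,98]).round(1),np.median(r[:,2]).round(1))
E
```

```text
[0.49228837 0.12009651 0.30136185] 18.55 [ 0.13020444 -0.26239193  0.10108821] 0.06003321253496304
side ((492.4358825683594, 120.74164581298828), (31.186185836791992, 193.0310821533203), 4.978327751159668)
side top 35 [486.4 514.7] 170.7
side top 60 [482.9 512.6] 170.9
side top 120 [477.9 507.2] 170.7
side top 175 [473.6 502.2] 170.6
side top 200 [471.3 500.1] 170.5
side lips 50 [459.8 534.6] 154.0
side lips 165 [448.8 524.1] 153.8
scene ((488.1248474121094, 121.98506927490234), (32.43653869628906, 191.71139526367188), 4.602426052093506)
scene top 35 [479.9 509.5] 170.6
scene top 60 [478.1 507.5] 170.8
scene top 120 [472.7 500.9] 170.4
scene top 175 [468.2 496.8] 170.4
scene top 200 [466.3 495.5] 170.1
scene lips 50 [455.5 481. ] 153.2
scene lips 165 [444.7 471.6] 153.3
wrist ((489.181884765625, 120.35318756103516), (30.084579467773438, 190.0554656982422), 4.989203453063965)
wrist top 35 [481.9 510.6] 170.0
wrist top 60 [479.6 508.5] 169.8
wrist top 120 [474.6 503.1] 169.7
wrist top 175 [469.7 498.5] 169.7
wrist top 200 [467.5 496.2] 169.5
wrist lips 50 [456.2 531.3] 153.6
wrist lips 165 [445.8 521.1] 153.4
```

The tube is level (top at 0.170 m), centred to within 2 mm, between the lips of both heads, and clear of the gripper.

```bash
python3 -c "
from plant import close_job
print(close_job())"
```

```text
the job is handed in; nothing more can be done
None
```

The prop leg is snapped over against its stop and the long tube lies level, about centred, between the lips of both heads; I let go and handed the job in at about 18.7 s, after a first push that passed over the leg without moving it.

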